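# Set the length stop of the slat jig

### The arm

A 6-joint arm with a two-finger parallel gripper is mounted at the origin on the work surface. World frame = base frame: x ahead of the robot, y to its left, z up, the work surface at z = 0. Lengths are in mm, angles in rad, forces in N, time in s.
With the tool pointing down it reaches from about 275 to 750 mm from the base axis. Payload 10.2 kg.
Tool frame: the origin (TCP) lies midway between the tips of the shut fingers; the grasp point (between the pads) lies 19 mm behind it; z points along the fingers, y is the direction in which the jaws open and shut (so a half turn about z gives the same grasp; the last joint's range is limited). The gripper opens to 85 mm and grips with 20 to 120 N. Pads are 22 mm wide; open, the fingers measure 114 mm over their backs; the gripper's body (76 mm by 85 mm) begins 54 mm behind the grasp point. The pads swing forward as they close: fully open they stand 13 mm farther back than shut.
Start: joints at [-0.223, 0.313, 1.498, -0, 1.331, -0.223], TCP at [525.006, -0.013, 231.294] pointing down, gripper open.
Joint ranges: [-2.94, 2.94], [-0.97, 2.17], [0.19, 2.56], [-1.23, 4.37], [0.02, 3.11], [-2.88, 2.88]. Speed limits (rad/s): [2.39, 2.39, 3.01, 3.14, 3.14, 3.14].

### API

Orientations are given as a unit quaternion [w, x, y, z].
In Python, from rig import ctrl gives the robot as it stands.
- The arm moves only by the tool carry_out, never from a script. Its argument "plan" is a list of rows, each a list of 3 entries, a list of its own where there are three numbers: the finger opening in mm, from 0 to 85.4, then the shift along the tool's x, y, z in mm, then the turn, a rotation vector about the tool's x, y, z in units of 6 degrees (1.0 is 6 degrees). In form: [[grip, [x, y, z], [ax, ay, az]], ...]. A call has 1 to 20 rows; each row shifts and turns the commanded pose from where the row before left it, along the tool's axes as they then stand; what a row does not reach is not made up. A row lasts 1/12 s, in which the tool goes at most 41.7 mm and 7.16 degrees, less where a joint would pass 70% of its speed; a pose out of reach is approached as far as the arm can. A call with a gripper value outside its range is refused whole. The fingers move at their own pace and stop on an object; "grip_force" is the grip in N (left out, the last holds). Time passes only in rows, so rows that do not move let the fingers close. It gives the time, the measured TCP pose, the force and the opening at its end, in the units of the state.
- ctrl.sense(): the state, without advancing time (a new reading comes with each control period).
- ctrl.capture(name): name is "scene" or "side" or "wrist"; returns a dict with "color" (384x512x3 uint8, blue, green, red), "range_z" (384x512 float32, mm along the optical axis (not along the pixel's ray), 0 where there is no reading), "fx", "fy", "cx", "cy" (pixels), "cam_to_world" (4x4, takes a point from camera to world coordinates); the wrist camera has in their place "tool_from_camera" (4x4, takes a point from camera to tool coordinates, whose origin is the TCP and whose axes are the flange's). Camera axes: x right, y up, looking along -z (the intrinsics and any distortion apply to the point x, -y, -z); pixel columns grow to the right and rows downward; lengths in mm; the calibration is good to about 2 mm. A picture is of the moment at which its call begins: read the wrist's pose just before it.
- ctrl.finish_job(): hands the job in, once; it reports no verdict.
The state is a dict: "time_s": time; "joints": joint angles; "dq": joint speeds; "tau": joint torques, N m; "eef_pos": TCP position; "ee_rot": TCP orientation; "force": force on the tool from outside, world axes, zero at the start; "wrist_torque": the same for the moment, N m; "grip_width": opening from 0.0 (shut) to 1.0 (fully open).
Only numpy, scipy, OpenCV 4.12 (cv2) and the standard library are available. Lean on these libraries where they do the work, as an engineer would, in place of code of your own. Each camera call takes 0.05 s, during which the arm holds its last target.

### The job

Get the slat jig ready for the next batch: take the wooden offcut off the bed and put it in the shallow tray beside the jig, and crank the handwheel until the pointer of the stop stands at the long mark of the rule. Leave the glass jar and the paint can standing.

Things in the scene. Friction and masses are not known exactly. Their poses are not given: they have to be found in the camera images.
- jig: Fixed jig on the bench: plywood bed 150 mm wide (x, from -65 to +85 mm) and 330 mm long (y, from -210 to +120 mm), its top 30 mm above the bench. Origin under the bed on the line of the screw. Its y axis runs along the screw, from the grey gear head (85 x 70 mm, 92 mm high, centred at y = -170 mm) towards the free end; the stop slides along y. Jig yaw varies within about 0.2 rad.
- handwheel (a joint): Angle of the dark steel handwheel (140 mm across, level, upright axis, on top of the gear head, rim top 121 mm above the bench), in rad, growing clockwise seen from above. Clockwise winds the stop along the jig's +y: 12 mm per full turn (1.91 mm per rad). Range -2 to 38 rad; it turns with about 0.1 N m (2 to 3 N at the handle), either way, stays where it is left, and the stop cannot be pushed by hand.
- wheel_axis (a point): Point on the wheel's upright axis, at the height of the middle of the crank handle (155 mm above the bench).
- handle_grip (a point): Centre of the upright black crank handle, a cylinder 25 mm in diameter and 62 mm tall, from 124 to 186 mm above the bench, 50 mm off the wheel's axis; it spins freely on its own pin, so a gripper pointing down may hold it and travel round in a circle without turning.
- pointer (a point): Tip of the dark steel pointer on the aluminium stop, just above the rule. The stop is a block 85 x 40 mm, 47 mm above the bed; the pointer reaches sideways from it along the jig's +x, in the middle of the block's width.
- long_mark (a point): The one long black mark of the rule, across its whole width (short marks every 10 mm on both sides). The rule is an aluminium strip 34 x 140 x 3 mm fixed along the jig's +x edge on top of the bed; the pointer starts 20 to 45 mm before the long mark, on the gear head's side. This point's axes are the jig's: the job is to bring the pointer level with it along y.
- offcut_center (a point): Centre of the loose light-wood offcut, 120 (x) x 42 (y) x 32 (z) mm, 70 to 140 g, lying flat across the bed, its centre 46 mm above the bench, between the stop and the free end of the bed. Its x axis runs along its length, roughly across the bed (within 0.25 rad of the jig's x).
- tray: Fixed open grey plastic tray, outer 210 (x) x 160 (y) mm, 50 mm high, walls 6 mm. Origin at the centre of its underside on the bench.
- jar: Loose glass jar, 70 mm across, 95 mm tall, standing behind the jig; origin at the centre of its underside.
- can: Loose steel paint can, 84 mm across, 100 mm tall, standing behind the jig; origin at the centre of its underside.
There are look-alikes about, which are no part of the job. What is shaped like the part that bears offcut_center but black, orange or turquoise is not meant.

How it is judged:
By the outcome, as a careful person would: the job done as asked, in the order asked, and still so for the second after the job is handed in, with the robot touching nothing.
It also fails if it takes over 67 s, if anything falls off the work surface, if the arm or the gripper's body presses on something with over 40 N, if the wrist force passes 120 N, or if a joint passes its speed limit or range.

## Working session

There is one attempt and no reset: what is moved stays moved. The work goes in short steps, Python scripts to look and compute and a tool call to move; the robot and the scene stay as the last step left them, time stands still between calls to the robot, and variables do not carry over. Pictures are saved under pics/ and viewed, and the job is handed in when it is done.

Besides the shell and the picture viewer there is one more tool, called after "Emit:" in YAML: its name, and indented under it one key for each argument. carry_out: Moves the arm, as the interface text tells. Its arguments: {"type":"object","properties":{"plan":{"type":"array"},"grip_force":{"type":"number"}},"required":["plan"]}

```bash
mkdir -p pics; ls; cat > h.py <<'E'
import numpy as np, cv2, pickle
from rig import ctrl
def snap(n,tag):
    s=ctrl.sense(); c=ctrl.capture(n); c['state']=s
    cv2.imwrite(f'pics/{tag}.png',c['color']); pickle.dump(c,open(f'{tag}.pkl','wb')); return c
def load(tag): return pickle.load(open(f'{tag}.pkl','rb'))
E
python3 - <<'E'
from h import *
for n in ['scene','side','wrist']:
    c=snap(n,n+'0'); print(n,{k:(v if np.size(v)<20 else np.shape(v)) for k,v in c.items() if k!='state'})
print(c['state'])
E
```

```text
pics
scene {'color': (384, 512, 3), 'range_z': (384, 512), 'fx': 466.9572176264665, 'fy': 466.9572176264665, 'cx': 253.9057554355003, 'cy': 189.98665935992994, 'cam_to_world': array([[ 3.45476070e-01, -7.49598799e-01,  5.64577653e-01,
         1.30458453e+03],
       [ 9.38401947e-01,  2.71507523e-01, -2.13741551e-01,
        -1.55377493e+02],
       [ 6.93332947e-03,  6.03643359e-01,  7.97224324e-01,
         1.23735341e+03],
       [ 0.00000000e+00,  0.00000000e+00,  0.00000000e+00,
         1.00000000e+00]])}
side {'color': (384, 512, 3), 'range_z': (384, 512), 'fx': 426.60517978110505, 'fy': 426.60517978110505, 'cx': 262.9642946014484, 'cy': 184.85333939788333, 'cam_to_world': array([[-9.62268671e-01,  1.99949570e-01, -1.84551276e-01,
         2.78893992e+02],
       [-2.72008489e-01, -7.24562027e-01,  6.33262388e-01,
         9.20378513e+02],
       [-7.09830401e-03,  6.59568070e-01,  7.51611319e-01,
         1.07226075e+03],
       [ 0.00000000e+00,  0.00000000e+00,  0.00000000e+00,
         1.00000000e+00]])}
wrist {'color': (384, 512, 3), 'range_z': (384, 512), 'fx': 336.0913
[... 422 characters left out ...]
      1.00000000e+00]])}
{'time_s': 0.1, 'joints': array([-2.23420610e-01,  3.13379658e-01,  1.49837218e+00, -8.03878508e-06,
        1.33102503e+00, -2.23441805e-01]), 'dq': array([-0.00048272, -0.00123961, -0.00199205,  0.0007824 , -0.00119798,
       -0.00114171]), 'tau': array([ 2.30574413e-03, -4.12899542e+01, -2.60142785e+01, -1.81123951e-04,
        3.02137116e-03,  1.15447833e-05]), 'eef_pos': array([5.24758891e+02, 2.97527842e-02, 2.30795507e+02]), 'ee_rot': array([-4.98967194e-04,  7.07098487e-01,  7.07114827e-01, -3.18809492e-04]), 'force': array([-0.11309189,  0.05509449, -0.06389392]), 'wrist_torque': array([0.07494231, 0.00313039, 0.02125792]), 'grip_width': 1.0026377993119642}
```

View images.

View pics/scene0.png

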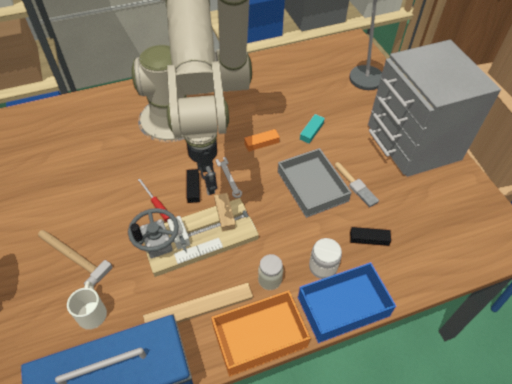

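View pics/side0.png

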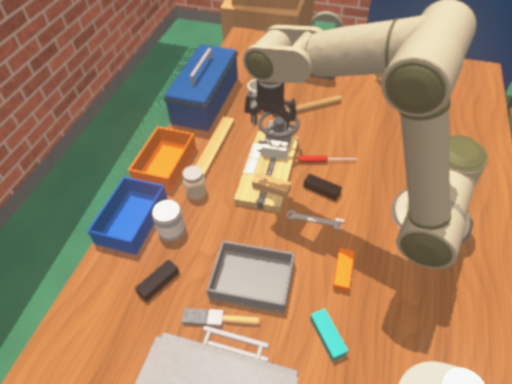

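View pics/wrist0.png

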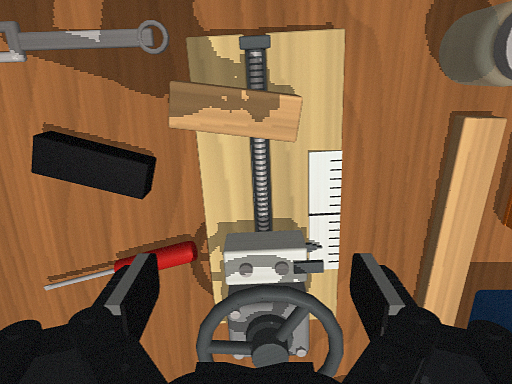

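The wrist image shows the bed with the offcut at (235,110), the screw, the stop at (265,255) with its pointer near (315,266), the rule's long mark at (325,214), and the wheel at (268,340). The scene image has the handle at (137,232) and the grey tray at (313,182). The side image has the offcut at (270,184). Next I measure.

```bash
cat >> h.py <<'E'
from scipy.spatial.transform import Rotation as R
def c2w(c):
    if 'cam_to_world' in c: return c['cam_to_world']
    s=c['state']; q=s['ee_rot']; T=np.eye(4); T[:3,:3]=R.from_quat([q[1],q[2],q[3],q[0]]).as_matrix(); T[:3,3]=s['eef_pos']
    return T@c['tool_from_camera']
def onplane(c,u,v,z):
    T=c2w(c); d=T[:3,:3]@np.array([(u-c['cx'])/c['fx'],-(v-c['cy'])/c['fy'],-1]); o=T[:3,3]
    return o+d*(z-o[2])/d[2]
def cloud(c):
    v,u=np.mgrid[:384,:512]; r=c['range_z']; T=c2w(c)
    P=np.stack([(u-c['cx'])/c['fx']*r,-(v-c['cy'])/c['fy']*r,-r],-1)
    W=P@T[:3,:3].T+T[:3,3]; W[r==0]=np.nan; return W
def proj(c,p):
    T=np.linalg.inv(c2w(c)); q=T[:3,:3]@np.array(p)+T[:3,3]; return c['cx']-c['fx']*q[0]/q[2], c['cy']+c['fy']*q[1]/q[2]
E
python3 - <<'E'
from h import *
np.set_printoptions(precision=1,suppress=True)
c=load('wrist0'); W=cloud(c)
for n,(u,v) in dict(off=(235,125),bed=(230,200),bench=(400,200),stop=(250,250),rule=(320,180),block=(235,245),wheelhub=(268,335)).items(): print(n,W[v,u])
for n,(u,v) in dict(bedTL=(187,39),bedTR=(345,29)).items(): print(n,onplane(c,u,v,30))
s=load('scene0'); S=cloud(s); d=load('side0'); D=cloud(d)
for n,(u,v) in dict(tray=(313,185),jar=(270,263),can=(326,248),handle=(137,232),off=(225,212),driver=(160,208)).items(): print('scene',n,S[v,u])
for n,(u,v) in dict(tray=(252,275),jar=(194,175),can=(168,210),off=(270,184)).items(): print('side',n,D[v,u])
def up(im,x0,y0,x1,y1,k,n): cv2.imwrite(f'pics/{n}.png',cv2.resize(im[y0:y1,x0:x1],None,fx=k,fy=k,interpolation=cv2.INTER_CUBIC))
up(s['color'],110,170,270,280,5,'sc_crop'); up(c['color'],150,20,350,170,4,'wr_off'); up(c['color'],190,140,360,290,4,'wr_stop')
E
```

```text
off [507.5  36.8  62.9]
bed [498.6 -49.1  31.1]
bench [698.  -60.7   0.9]
stop [520.8 -85.9  75.3]
rule [594.8 -25.4  33.9]
block [505.2 -85.9  65. ]
wheelhub [ 538.2 -154.3  116.2]
bedTL [461.9 112.5  30. ]
bedTR [609.8 120.9  30. ]
scene tray [481.3 366.7   7.8]
scene jar [748.5 104.7  99. ]
scene can [757.3 269.9  97.2]
scene handle [ 573.  -212.6  167.7]
scene off [519.7  48.3  59.8]
scene driver [ 480.1 -135.5  117.5]
side tray [478.7 354.4   6.7]
side jar [735.2 118.1  99. ]
side can [754.1 269.6 103.5]
side off [507.   58.2  60.1]
```

View pics/sc_crop.png

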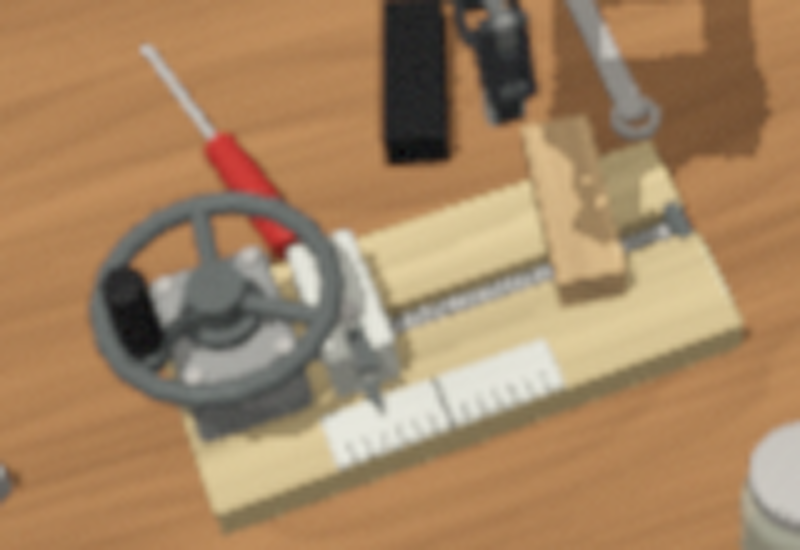

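View pics/wr_off.png

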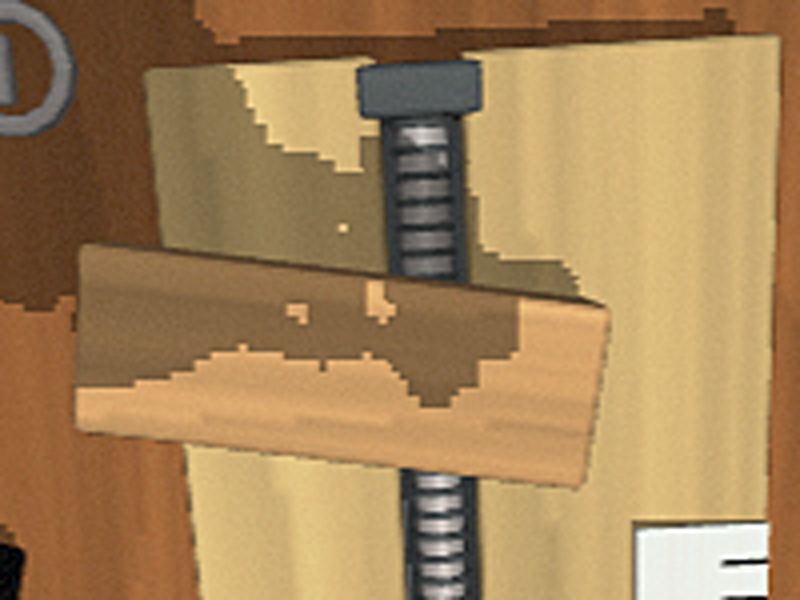

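View pics/wr_stop.png

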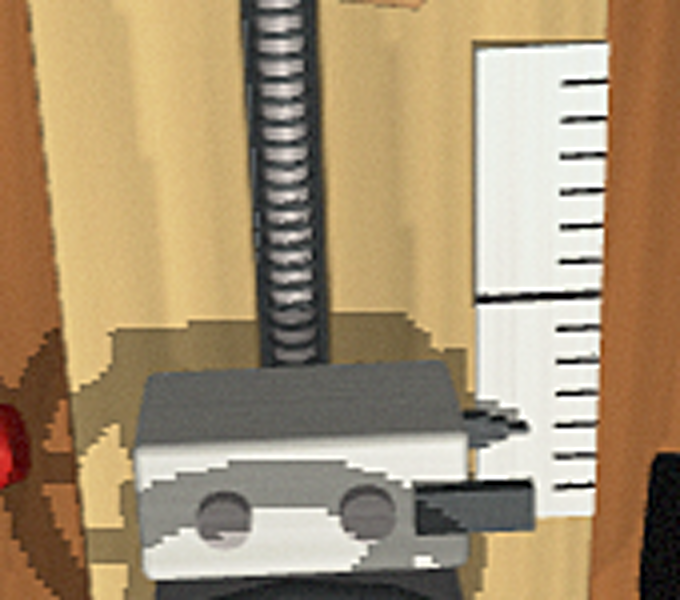

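```bash

python3 - <<'E'
from h import *
np.set_printoptions(precision=1,suppress=True,linewidth=150)
c=load('wrist0'); W=cloud(c)
print(W[238:278:3,292:340:4,2])
pk=[(170,80.75),(301.75,97),(295.75,141.75),(169.5,127.5)]
P=np.array([onplane(c,u,v,62) for u,v in pk]); print(P, P.mean(0)); e=[np.linalg.norm(P[i]-P[(i+1)%4]) for i in range(4)]; print(e)
a=(P[1]-P[0]+P[2]-P[3]); print('yaw off',np.arctan2(a[1],a[0]))
# long mark ends
for u,v in [(310,214.7),(340,213.7)]: print('mark',onplane(c,u,v,33))
s=load('scene0');S=cloud(s)
print('pointer tip scene',onplane(s,186,251,35),'mark scene',onplane(s,110+435/5,170+378/5,33),onplane(s,110+452/5,170+425/5,33))
for k,(x,y) in dict(bl=(225,528),br=(745,330),tr=(650,142)).items(): print(k,onplane(s,110+x/5,170+y/5,30))
# wheel rim & handle from scene
m=(S[...,2]>150)&(S[...,2]<195)&(abs(S[...,0]-560)<90)&(S[...,1]<-130)&(S[...,1]>-330)
vv,uu=np.nonzero(m); print('handle',len(vv),S[m].mean(0),S[m].min(0),S[m].max(0))
for n,C in (('scene',S),('side',cloud(load('side0')))):
    m=(C[...,2]>44)&(C[...,2]<56)&(abs(C[...,0]-480)<150)&(abs(C[...,1]-350)<130); p=C[m][:,:2].astype(np.float32)
    print(n,'tray rim',cv2.minAreaRect(p),len(p))
E
```

```text
[[53.9 54.7 56.3 30.1 29.9 33.5 33.3 35.4 32.9 32.8 34.  33.4]
 [61.1 62.  60.6 61.  31.2 34.4 33.8 33.9 33.5 33.9 33.5 35.2]
 [67.8 68.7 68.8 69.5 41.6 41.5 38.7 33.3 33.7 34.2 34.2 34. ]
 [74.3 74.9 76.9 74.8 41.2 40.8 42.  41.7 33.2 34.2 33.7 33.8]
 [77.4 77.2 76.6 76.4 41.9 41.5 34.6 33.3 33.9 34.8 33.5 35.7]
 [79.2 76.5 76.8 77.1 32.2 34.2 34.  33.9 34.3 34.3 33.7 33.8]
 [77.4 77.1 78.4 77.4 30.5 33.3 32.7 34.3 34.3 34.2 34.9 32.8]
 [76.2 78.1 76.6 77.3 32.2 33.9 35.  34.6 32.3 33.6 34.2 33.8]
 [76.9 80.5 80.4 80.4 81.4 80.5 81.7 80.5 33.7 33.2 34.7 33.6]
 [77.3 79.9 81.3 82.4 82.1 80.1 81.  81.1 33.5 33.3 33.2 33. ]
 [76.8 81.4 81.3 81.4 82.3 81.4  nan 80.9 34.5 33.6 33.8 34.5]
 [76.7 82.2 81.3 82.  80.5 80.9 81.9 80.3 31.1 31.3 30.8 31.8]
 [77.3 77.9 78.2 76.6 31.1 30.8 29.9 30.2 31.  32.2 31.7 31. ]
 [77.  78.1 76.6 77.9 31.7 30.8 30.9 31.5 31.6 32.6 30.8 30.8]]
[[450.6  75.7  62. ]
 [567.9  61.7  62. ]
 [564.1  21.1  62. ]
 [446.7  34.5  62. ]] [507.3  48.2  62. ]
[np.float64(118.1704645715135), np.float64(40.77758801316155), np.float64(118.10165380265578), np.float64(41.419125586286874)]
yaw off -0.11650139305385841
mark [586.5 -65.8  33. ]
mark [619.4 -64.6  33. ]
pointer tip scene [596.  -98.1  35. ] mark scene [588.3 -62.6  33. ] [622.2 -62.   33. ]
bl [ 640.3 -201.6   30. ]
br [618.3 122.6  30. ]
tr [466.1 114.8  30. ]
handle 122 [ 568.3 -215.5  174.8] [ 552.6 -228.2  150.7] [ 576.2 -203.8  191.1]
scene tray rim ((476.5328369140625, 364.69256591796875), (217.7303924560547, 164.49986267089844), 3.524104595184326) 435
side tray rim ((477.28399658203125, 364.76544189453125), (210.5294952392578, 164.7564697265625), 4.088757038116455) 708
```

Candidates for the offcut: bar on the bed at wrist (235,110) and scene (225,212), black bars at wrist (95,165) and scene (370,236), orange at scene (262,139), turquoise at scene (312,128), long plank at wrist (465,220). Only the bar on the bed is light wood, about 118×41 mm, with its top at 62 mm. The enlarged crop confirms it. The pointer is the tapered tip at wrist (322,246), z≈41 mm; the square bar above it is at 81 mm.

Moving over the offcut, turning the jaws across it.

Emit:
carry_out:
  plan:
    - [64, [24, -8.7, 0], [0, 0, 0]]
    - [64, [24, -8.7, 0], [0, 0, 0]]
    - [64, [0, 0, 9], [0, 0, -1.07]]
    - [64, [0, 0, 9], [0, 0, -1.07]]
    - [64, [0, 0, 9], [0, 0, -1.07]]
    - [64, [0, 0, 9], [0, 0, -1.07]]
    - [64, [0, 0, 9], [0, 0, -1.07]]
    - [64, [0, 0, 9], [0, 0, -1.07]]
    - [64, [0, 0, 9], [0, 0, -1.07]]
    - [64, [0, 0, 9], [0, 0, -1.07]]
    - [64, [0, 0, 9], [0, 0, -1.07]]
    - [64, [0, 0, 9], [0, 0, -1.07]]
    - [64, [0, 0, 9], [0, 0, -1.07]]
    - [64, [0, 0, 9], [0, 0, -1.07]]
    - [64, [0, 0, 9], [0, 0, -1.07]]
    - [64, [0, 0, 0], [0, 0, 0]]
  grip_force: 40

```text
time_s: 1.48
eef_pos: [506.6, 48.1, 112.6]
ee_rot: [-0.002, 0.055, 0.998, 0.0]
force: [-0.6, -0.3, -0.3]
grip_width: 0.744
```

```bash

python3 - <<'E'
from h import *
np.set_printoptions(precision=3,suppress=True,linewidth=150)
c=snap('wrist','w1');s=c['state'];print(s['time_s'],s['eef_pos'],c2w(c)[:3,:3]@c['tool_from_camera'][:3,:3].T,s['grip_width'])
snap('scene','s1');snap('side','d1')
E
```

```text
1.4833 [506.631  48.086 112.618] [[-0.994  0.11  -0.003]
 [ 0.11   0.994  0.   ]
 [ 0.003  0.    -1.   ]] 0.7439339844564303
```

View pics/w1.png

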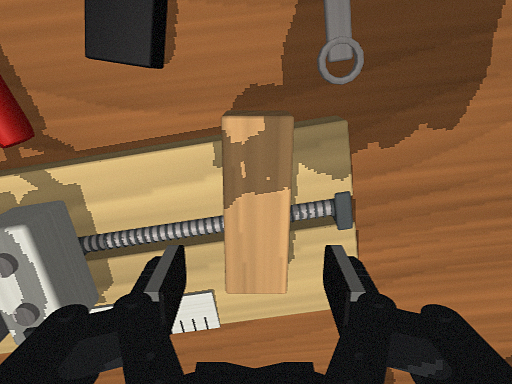

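View pics/d1.png

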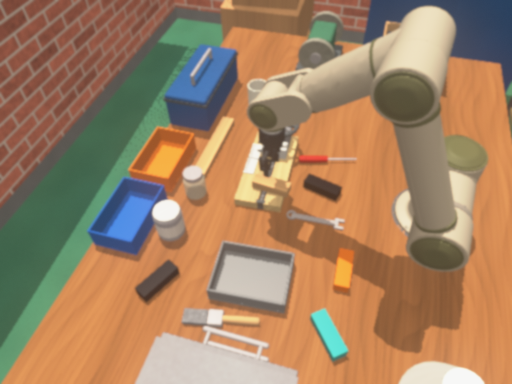

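Offcut centred between the fingers ((222,115)–(288,293), the jaw mid at column 256) and aligned. Descending and gripping.

Emit:
carry_out:
  plan:
    - [64, [0, 0, 24], [0, 0, 0]]
    - [64, [0, 0, 24], [0, 0, 0]]
    - [64, [0, 0, 20], [0, 0, 0]]
    - [64, [0, 0, 8], [0, 0, 0]]
    - [64, [0, 0, 0], [0, 0, 0]]
    - [30, [0, 0, 0], [0, 0, 0]]
    - [30, [0, 0, 0], [0, 0, 0]]
    - [30, [0, 0, 0], [0, 0, 0]]
    - [30, [0, 0, 0], [0, 0, 0]]
    - [30, [0, 0, 0], [0, 0, 0]]
    - [30, [0, 0, 0], [0, 0, 0]]
  grip_force: 45

```text
time_s: 2.55
eef_pos: [508.6, 47.9, 39.9]
ee_rot: [0.002, 0.057, 0.998, -0.0]
force: [-0.5, -0.4, 6.2]
grip_width: 0.484
```

Emit:
carry_out:
  plan:
    - [30, [0, 0, -15], [0, 0, 0]]
    - [30, [0, 0, -25], [0, 0, 0]]
    - [30, [0, 0, -30], [0, 0, 0]]
    - [30, [0, 0, -30], [0, 0, 0]]
    - [30, [3, 14, 0], [0, 0, 0]]
    - [30, [6, 29, 0], [0, 0, 0]]
    - [30, [6, 29, 0], [0, 0, 0]]
    - [30, [6, 29, 0], [0, 0, 0]]
    - [30, [6, 29, 0], [0, 0, 0]]
    - [30, [6, 29, 0], [0, 0, 0]]
    - [30, [6, 29, 0], [0, 0, 0]]
    - [30, [6, 29, 0], [0, 0, 0]]
    - [30, [6, 29, 0], [0, 0, 0]]
    - [30, [6, 29, 0], [0, 0, 0]]
    - [30, [6, 29, 0], [0, 0, 0]]
    - [30, [3, 8, 0], [0, 0, -0.8]]
    - [30, [0, 0, 0], [0, 0, -0.8]]
    - [30, [0, 0, 0], [0, 0, 0]]

```text
time_s: 4.05
eef_pos: [477.2, 366.2, 138.6]
ee_rot: [0.0, -0.029, 1.0, 0.0]
force: [-0.1, -0.4, -1.1]
grip_width: 0.48
```

```bash

python3 - <<'E'
from h import *
np.set_printoptions(precision=3,suppress=True,linewidth=150)
s=ctrl.sense();print(s['eef_pos'],s['force'])
c=snap('side','d2'); p=snap('scene','s2'); cv2.imwrite('pics/d2c.png',np.hstack([cv2.resize(c['color'][120:340,120:340],(400,400)),cv2.resize(p['color'][100:300,200:400],(400,400))]))
E
```

```text
[477.202 366.154 138.647] [-0.08  -0.383 -1.073]
```

View pics/d2c.png

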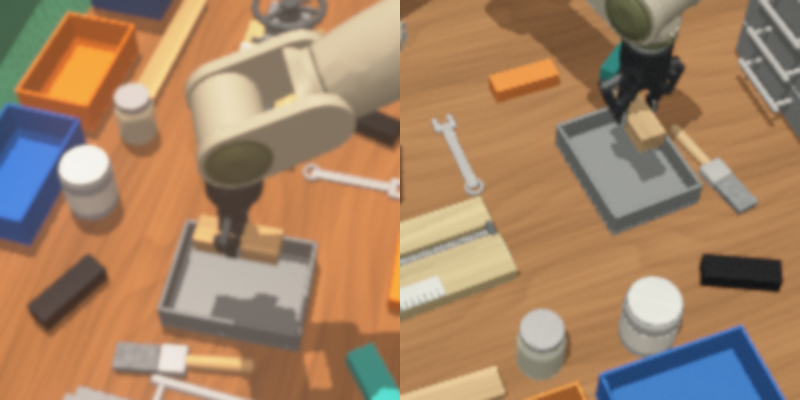

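The offcut is held above the tray. Lowering and releasing.

Emit:
carry_out:
  plan:
    - [30, [0, 0, 25], [0, 0, 0]]
    - [30, [0, 0, 30], [0, 0, 0]]
    - [30, [0, 0, 30], [0, 0, 0]]
    - [30, [0, 0, 20], [0, 0, 0]]
    - [30, [0, 0, 10], [0, 0, 0]]
    - [30, [0, 0, 4], [0, 0, 0]]
    - [30, [0, 0, 1], [0, 0, 0]]
    - [30, [0, 0, 0], [0, 0, 0]]

```text
time_s: 4.82
eef_pos: [478.3, 365.7, 19.5]
ee_rot: [0.001, -0.026, 1.0, 0.0]
force: [0.0, -0.1, -0.3]
grip_width: 0.482
```

Emit:
carry_out:
  plan:
    - [30, [0, 0, 2], [0, 0, 0]]
    - [64, [0, 0, 0], [0, 0, 0]]
    - [64, [0, 0, 0], [0, 0, 0]]
    - [64, [0, 0, 0], [0, 0, 0]]
    - [64, [0, 0, -20], [0, 0, 0]]
    - [64, [0, 0, -35], [0, 0, 0]]
    - [64, [0, 0, -40], [0, 0, 0]]

```text
time_s: 5.4
eef_pos: [476.6, 365.0, 111.2]
ee_rot: [-0.002, -0.027, 1.0, -0.001]
force: [0.8, 0.2, -0.8]
grip_width: 0.748
```

Emit:
carry_out:
  plan:
    - [64, [1, -20, -20], [0, 0, 0]]
    - [64, [1, -32, -20], [0, 0, 0]]
    - [64, [1, -32, -20], [0, 0, 0]]
    - [64, [1, -32, -20], [0, 0, 0]]
    - [64, [1, -32, -20], [0, 0, 0]]
    - [64, [1, -32, -20], [0, 0, 0]]
    - [64, [1, -32, -20], [0, 0, 0]]
    - [64, [1, -32, -10], [0, 0, 0]]
    - [64, [1, -32, 0], [0, 0, 0]]
    - [64, [1, -32, 0], [0, 0, 0]]
    - [64, [1, -32, 0], [0, 0, 0]]
    - [64, [1, -32, 0], [0, 0, 0]]
    - [64, [1, -32, 0], [0, 0, 0]]
    - [64, [1, -32, 0], [0, 0, 0]]
    - [64, [1, -32, 0], [0, 0, 0]]
    - [64, [0, -18, 0], [0, 0, 0]]
    - [64, [0, 0, 0], [0, 0, 0]]
    - [64, [0, 0, 0], [0, 0, 0]]

```text
time_s: 6.9
eef_pos: [488.4, -121.1, 261.4]
ee_rot: [0.0, -0.026, 1.0, 0.0]
force: [-0.7, 1.2, -0.8]
grip_width: 0.749
```

```bash

python3 - <<'E'
from h import *
np.set_printoptions(precision=3,suppress=True,linewidth=150)
c=snap('wrist','w3');s=c['state'];print(s['time_s'],s['eef_pos'],s['ee_rot'])
snap('scene','s3');d=snap('side','d3');cv2.imwrite('pics/d3c.png',cv2.resize(d['color'][120:340,120:340],(500,500)))
E
```

```text
6.9 [ 488.424 -121.051  261.391] [ 0.    -0.026  1.     0.   ]
```

View pics/w3.png

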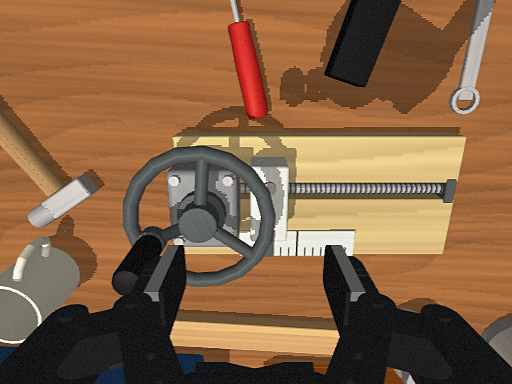

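View pics/d3c.png

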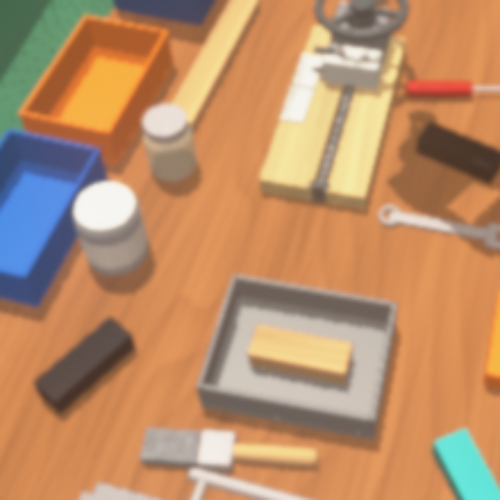

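View pics/s3.png

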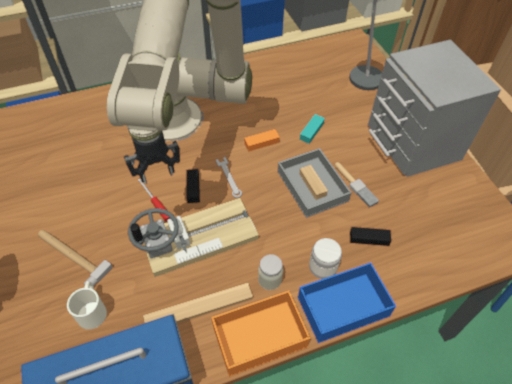

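The offcut lies flat in the tray at side crop (300,352), and the jar and can are standing. Next: the wheel circle (wrist centre ~(199,215)) and the handle (~(140,262)).

```bash

python3 - <<'E'
from h import *
from scipy.optimize import least_squares
np.set_printoptions(precision=2,suppress=True,linewidth=150)
c=load('wrist0'); 
P=np.array([545,-173])
for n in ['w3','s3','d3']:
    C=cloud(load(n))
    rho=np.hypot(C[...,0]-P[0],C[...,1]-P[1])
    m=(C[...,2]>108)&(C[...,2]<125)&(rho<85)&(rho>52)
    if n=='w3': m[240:,145:]=0
    p=C[m][:,:2]
    f=least_squares(lambda q:np.hypot(p[:,0]-q[0],p[:,1]-q[1])-q[2],[*P,64],loss='soft_l1')
    h=(C[...,2]>128)&(C[...,2]<192)&(rho<80)
    if n=='w3': h[240:,150:]=0
    q=C[h]; top=q[q[:,2]>180]
    print(n,'rim',len(p),f.x,'ztop',np.percentile(C[m][:,2],90),'handle n',len(q),'top',len(top),top.mean(0),'mid xy',(q.min(0)+q.max(0))/2,q.min(0),q.max(0))
# pixel based: outer ellipse of wheel w3
w=load('w3'); print('hub plane z=121',onplane(w,199,215,121))
def circ(n,pts,z):
    w=load(n);p=np.array([onplane(w,u,v,z)[:2] for u,v in pts]);f=least_squares(lambda q:np.hypot(p[:,0]-q[0],p[:,1]-q[1])-q[2],[545,-173,70]);print(n,'outer',f.x)
circ('w3',[(200,146),(122,210),(275,210),(265,252),(148,164),(251,166),(197,285)],114)
cv2.imwrite('pics/w3c.png',cv2.resize(w['color'][130:310,90:370],None,fx=2.8,fy=2.8,interpolation=cv2.INTER_CUBIC))
s=load('s3');cv2.imwrite('pics/s3c.png',cv2.resize(s['color'][190:290,110:270],None,fx=5,fy=5,interpolation=cv2.INTER_CUBIC))
E
```

```text
w3 rim 4163 [ 537.91 -170.7    63.59] ztop 122.14175777031599 handle n 1305 top 615 [ 558.89 -216.8   185.79] mid xy [ 548.44 -191.13  158.16] [ 523.98 -227.07  128.  ] [ 572.9  -155.19  188.32]
s3 rim 629 [ 543.03 -172.22   64.45] ztop 122.64320527235755 handle n 176 top 60 [ 565.11 -215.69  185.65] mid xy [ 554.6  -192.04  159.  ] [ 529.86 -227.68  128.07] [ 579.34 -156.4   189.93]
d3 rim 375 [ 540.03 -167.29   64.29] ztop 123.84122437561328 handle n 156 top 34 [ 562.99 -212.63  186.1 ] mid xy [ 560.23 -179.32  159.74] [ 522.74 -224.82  128.02] [ 597.72 -133.82  191.46]
hub plane z=121 [ 531.77 -170.74  121.  ]
w3 outer [ 540.59 -171.37   71.56]
```

View pics/w3c.png

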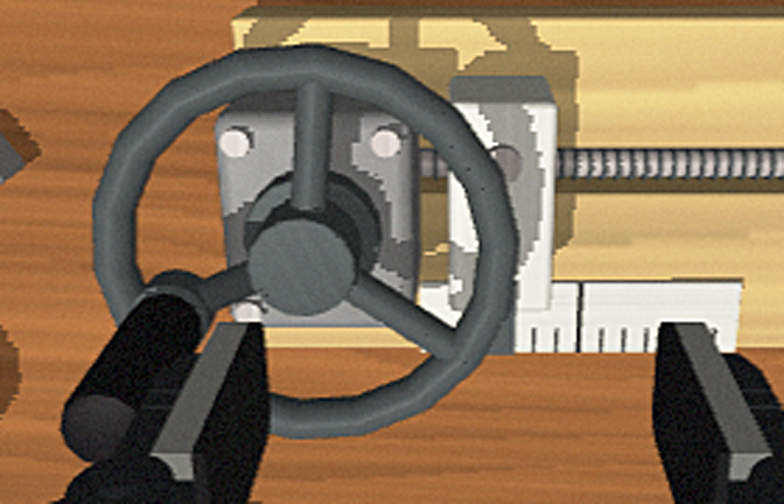

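View pics/s3c.png

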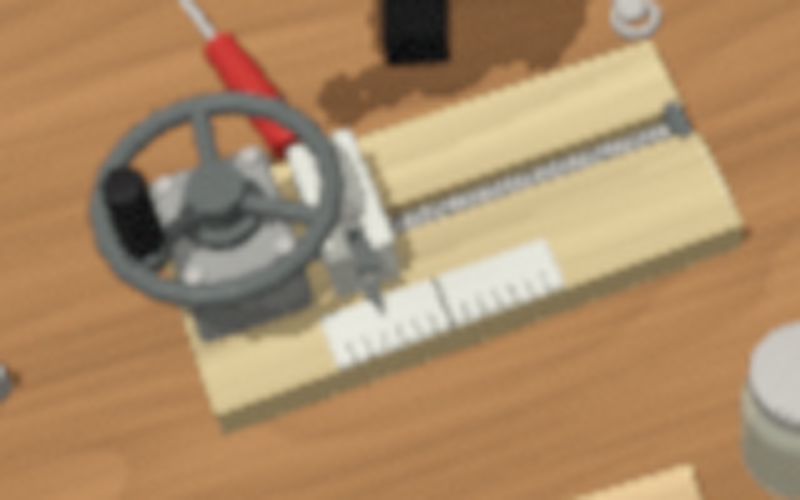

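```bash

python3 - <<'E'
from h import *
np.set_printoptions(precision=2,suppress=True,linewidth=150)
w=load('wrist0');s=load('s3')
# jig yaw estimates
for n,a,b,z in [('w3 near edge','w3',None,30)]:
    c=load('w3'); A=onplane(c,174,137,30);B=onplane(c,466,137,30);d=B-A;print('w3 -x edge yaw',-np.arctan2(d[0],d[1]))
    A=onplane(c,466,137,30);B=onplane(c,443,254,30);d=B-A;print('end yaw',np.arctan2(d[1],d[0]),np.linalg.norm(d))
A=onplane(s,110+225/5,190+430/5,30);B=onplane(s,110+742/5,190+232/5,30);d=B-A;print('s3 yaw',-np.arctan2(d[0],d[1]),np.linalg.norm(d))
for yaw in (.055,.07):
    ey=np.array([-np.sin(yaw),np.cos(yaw)])
    for z in (38,41):
        t=onplane(w,322.5,246,z)[:2]; m=(onplane(w,310,214.7,33)+onplane(w,340,213.7,33))[:2]/2
        t2=onplane(s,110+380/5,190+308/5,z)[:2]; m2=(onplane(s,110+434/5,190+280/5,33)+onplane(s,110+452/5,190+326/5,33))[:2]/2
        print(yaw,z,'wrist',t,(m-t)@ey,'scene',t2,(m2-t2)@ey)
E
```

```text
w3 -x edge yaw 0.05066648676689449
end yaw 0.05729665821343692 148.3752813761004
s3 yaw 0.06992863417026567 323.0511209581736
0.055 38 wrist [ 601.61 -101.75] 36.457587951107485 scene [599.75 -98.74] 35.51908032356638
0.055 41 wrist [ 600.93 -100.12] 34.785801314350394 scene [601.52 -98.89] 35.757442083884065
0.07 38 wrist [ 601.61 -101.75] 36.403094898991384 scene [599.75 -98.74] 35.3902392451816
0.07 41 wrist [ 600.93 -100.12] 34.72270107317123 scene [601.52 -98.89] 35.65486186860504
```

Estimates agree: axis ≈ (540.3,-170.5), handle ≈ (562.3,-215.4) with a radius of about 50 in each view, and the pointer 35.5 mm before the mark (about 3 turns). Moving above the handle.

Emit:
carry_out:
  plan:
    - [70, [-13.8, -19.6, 0], [0, 0, 0]]
    - [70, [-13.8, -19.6, 0], [0, 0, 0]]
    - [70, [-13.8, -19.6, 0], [0, 0, 0]]
    - [70, [-13.8, -19.6, 0], [0, 0, 0]]
    - [70, [-13.8, -19.6, 0], [0, 0, 0]]
    - [70, [0, 0, 20], [0, 0, 0]]
    - [70, [0, 0, 20], [0, 0, 0]]
    - [70, [0, 0, 0], [0, 0, 0]]

```text
time_s: 7.72
eef_pos: [561.8, -213.2, 217.5]
ee_rot: [-0.003, -0.027, 1.0, 0.002]
force: [-0.6, 0.3, -0.6]
grip_width: 0.817
```

```bash

python3 - <<'E'
from h import *
np.set_printoptions(precision=3,suppress=True,linewidth=150)
c=snap('wrist','w4');s=c['state'];print(s['time_s'],s['eef_pos'],s['ee_rot'])
C=cloud(c);h=(C[...,2]>180)&(C[...,2]<192)&(abs(C[...,0]-562)<30)&(abs(C[...,1]+215)<30)
v,u=np.nonzero(h);print(len(u),u.mean(),v.mean(),u.min(),u.max(),v.min(),v.max(),C[h].mean(0),C[h].min(0),C[h].max(0))
E
```

```text
7.7167 [ 561.76  -213.204  217.478] [-0.003 -0.027  1.     0.002]
1371 251.01239970824216 223.80889861415025 230 272 203 244 [ 560.861 -216.124  186.007] [ 550.111 -228.431  180.006] [ 574.028 -203.864  188.889]
```

View pics/w4.png

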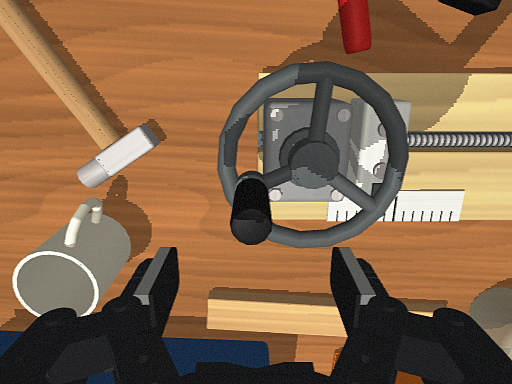

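Emit:
carry_out:
  plan:
    - [70, [0, -2, 25], [0, 0, 0]]
    - [70, [0, 0, 25], [0, 0, 0]]
    - [70, [0, 0, 18], [0, 0, 0]]
    - [70, [0, 0, 8], [0, 0, 0]]
    - [10, [0, 0, 0], [0, 0, 0]]
    - [10, [0, 0, 0], [0, 0, 0]]
    - [10, [0, 0, 0], [0, 0, 0]]
    - [10, [0, 0, 0], [0, 0, 0]]
    - [10, [0, 0, 0], [0, 0, 0]]
    - [10, [0, 0, 0], [0, 0, 0]]
    - [10, [0, 0, 0], [0, 0, 0]]
    - [10, [0, 0, 0], [0, 0, 0]]
  grip_force: 40

```text
time_s: 8.77
eef_pos: [563.3, -216.0, 147.5]
ee_rot: [0.001, -0.027, 1.0, 0.0]
force: [-1.8, 6.3, 7.4]
grip_width: 0.284
```

```bash

python3 - <<'E'
from h import *
from scipy.optimize import least_squares
np.set_printoptions(precision=3,suppress=True,linewidth=150)
s=ctrl.sense();print(s['eef_pos'],s['force'],s['wrist_torque'])
C=cloud(load('w4'));rho=np.hypot(C[...,0]-540,C[...,1]+170)
m=(C[...,2]>112)&(C[...,2]<125)&(rho<85)&(rho>52);p=C[m][:,:2]
f=least_squares(lambda q:np.hypot(p[:,0]-q[0],p[:,1]-q[1])-q[2],[540,-170,64],loss='soft_l1');print(f.x,len(p))
E
```

```text
[ 563.309 -215.953  147.498] [-1.841  6.323  7.384] [ 1.085  0.371 -0.03 ]
[ 538.778 -172.773   63.104] 9615
```

```bash
cat > circ.py <<'E'
import sys,numpy as np,json
th0=float(sys.argv[1]); steps=eval(sys.argv[2]); g=float(sys.argv[3]) if len(sys.argv)>3 else 10
tx=np.array([-.9986,-.053]);ty=np.array([-.053,.9986])
th=np.radians(th0-np.r_[0,np.cumsum(steps)]);P=50*np.c_[np.cos(th),np.sin(th)]
Q=np.round(np.c_[P@tx,P@ty]-np.r_[P[0]@tx,P[0]@ty],1)
print(json.dumps([[10,[round(a,1),round(b,1),0],[0,0,0]] for a,b in np.diff(Q,axis=0)]).replace('-0.0','0'),'end',np.degrees(th[-1]))
E
python3 circ.py -63.5 '[12,18]+[24]*18'; python3 circ.py -525.5 '[24]*20'
```

```text
[[10, [10.0, -3.1, 0], [0, 0, 0]], [10, [15.6, -0.7, 0], [0, 0, 0]], [10, [19.7, 6.6, 0], [0, 0, 0]], [10, [15.3, 14.1, 0], [0, 0, 0]], [10, [8.3, 19.0, 0], [0, 0, 0]], [10, [-0.2, 20.8, 0], [0, 0, 0]], [10, [-8.6, 18.9, 0], [0, 0, 0]], [10, [-15.6, 13.8, 0], [0, 0, 0]], [10, [-19.8, 6.2, 0], [0, 0, 0]], [10, [-20.7, -2.3, 0], [0, 0, 0]], [10, [-17.9, -10.6, 0], [0, 0, 0]], [10, [-12.1, -16.9, 0], [0, 0, 0]], [10, [-4.1, -20.4, 0], [0, 0, 0]], [10, [4.5, -20.3, 0], [0, 0, 0]], [10, [12.4, -16.7, 0], [0, 0, 0]], [10, [18.1, -10.2, 0], [0, 0, 0]], [10, [20.7, -2.0, 0], [0, 0, 0]], [10, [19.7, 6.6, 0], [0, 0, 0]], [10, [15.3, 14.1, 0], [0, 0, 0]], [10, [8.3, 19.0, 0], [0, 0, 0]]] end -525.5
[[10, [-0.2, 20.8, 0], [0, 0, 0]], [10, [-8.6, 18.9, 0], [0, 0, 0]], [10, [-15.6, 13.8, 0], [0, 0, 0]], [10, [-19.8, 6.2, 0], [0, 0, 0]], [10, [-20.7, -2.4, 0], [0, 0, 0]], [10, [-17.9, -10.5, 0], [0, 0, 0]], [10, [-12.1, -17.0, 0], [0, 0, 0]], [10, [-4.1, -20.3, 0], [0, 0, 0]], [10, [4.5, -20.3, 0], [0, 0, 0]], [10, [12.4, -16.7, 0], [0, 0, 0]], [10, [18.1, -10.3, 0], [0, 0, 0]], [10, [20.7, -1.9, 0], [0, 0, 0]], [10, [19.7, 6.6, 0], [0, 0, 0]], [10, [15.3, 14.0, 0], [0, 0, 0]], [10, [8.3, 19.1, 0], [0, 0, 0]], [10, [-0.2, 20.8, 0], [0, 0, 0]], [10, [-8.6, 18.9, 0], [0, 0, 0]], [10, [-15.6, 13.8, 0], [0, 0, 0]], [10, [-19.8, 6.2, 0], [0, 0, 0]], [10, [-20.7, -2.4, 0], [0, 0, 0]]] end -1005.5
```

Emit:
carry_out:
  plan:
    - [10, [10.0, -3.1, 0], [0, 0, 0]]
    - [10, [15.6, -0.7, 0], [0, 0, 0]]
    - [10, [19.7, 6.6, 0], [0, 0, 0]]
    - [10, [15.3, 14.1, 0], [0, 0, 0]]
    - [10, [8.3, 19.0, 0], [0, 0, 0]]
    - [10, [-0.2, 20.8, 0], [0, 0, 0]]

```text
time_s: 9.27
eef_pos: [492.2, -164.3, 147.6]
ee_rot: [0.003, -0.026, 1.0, -0.002]
force: [17.9, -5.6, -3.2]
grip_width: 0.281
```

Emit:
carry_out:
  plan:
    - [10, [0, 0, 0], [0, 0, 0]]
    - [10, [0, 0, 0], [0, 0, 0]]

```text
time_s: 9.43
eef_pos: [492.7, -163.3, 147.5]
ee_rot: [0.003, -0.027, 1.0, -0.001]
force: [4.3, 1.1, 5.2]
grip_width: 0.283
```

Emit:
carry_out:
  plan:
    - [10, [-5.6, 9.9, 0], [0, 0, 0]]
    - [10, [-4.6, 9.0, 0], [0, 0, 0]]
    - [10, [-15.6, 13.8, 0], [0, 0, 0]]
    - [10, [-19.8, 6.2, 0], [0, 0, 0]]
    - [10, [-20.7, -2.3, 0], [0, 0, 0]]
    - [10, [-17.9, -10.6, 0], [0, 0, 0]]
    - [10, [-12.1, -16.9, 0], [0, 0, 0]]
    - [10, [-4.1, -20.4, 0], [0, 0, 0]]
    - [10, [4.5, -20.3, 0], [0, 0, 0]]
    - [10, [12.4, -16.7, 0], [0, 0, 0]]
    - [10, [18.1, -10.2, 0], [0, 0, 0]]
    - [10, [20.7, -2.0, 0], [0, 0, 0]]
    - [10, [19.7, 6.6, 0], [0, 0, 0]]
    - [10, [15.3, 14.1, 0], [0, 0, 0]]
    - [10, [8.3, 19.0, 0], [0, 0, 0]]

```text
time_s: 10.68
eef_pos: [494.2, -185.4, 147.5]
ee_rot: [0.003, -0.026, 1.0, -0.002]
force: [16.0, 1.1, 1.7]
grip_width: 0.28
```

Emit:
carry_out:
  plan:
    - [10, [-0.2, 20.8, 0], [0, 0, 0]]
    - [10, [-8.6, 18.9, 0], [0, 0, 0]]
    - [10, [-15.6, 13.8, 0], [0, 0, 0]]
    - [10, [-19.8, 6.2, 0], [0, 0, 0]]
    - [10, [-20.7, -2.4, 0], [0, 0, 0]]
    - [10, [-17.9, -10.5, 0], [0, 0, 0]]
    - [10, [-12.1, -17.0, 0], [0, 0, 0]]
    - [10, [-4.1, -20.3, 0], [0, 0, 0]]
    - [10, [4.5, -20.3, 0], [0, 0, 0]]
    - [10, [12.4, -16.7, 0], [0, 0, 0]]
    - [10, [18.1, -10.3, 0], [0, 0, 0]]
    - [10, [20.7, -1.9, 0], [0, 0, 0]]
    - [10, [19.7, 6.6, 0], [0, 0, 0]]
    - [10, [15.3, 14.0, 0], [0, 0, 0]]
    - [10, [8.3, 19.1, 0], [0, 0, 0]]
    - [10, [-0.2, 20.8, 0], [0, 0, 0]]
    - [10, [-8.6, 18.9, 0], [0, 0, 0]]
    - [10, [-15.6, 13.8, 0], [0, 0, 0]]
    - [10, [0, 0, 0], [0, 0, 0]]
    - [10, [0, 0, 0], [0, 0, 0]]

```text
time_s: 12.35
eef_pos: [516.2, -128.1, 147.4]
ee_rot: [0.001, -0.027, 1.0, 0.001]
force: [-2.9, 9.6, 13.4]
grip_width: 0.28
```

```bash

python3 - <<'E'
from h import *
np.set_printoptions(precision=3,suppress=True,linewidth=150)
c=snap('wrist','w5');s=c['state'];print(s['time_s'],s['eef_pos'],s['force']);p=s['eef_pos'][:2]-[542,-170.7];print(np.hypot(*p),np.degrees(np.arctan2(p[1],p[0])))
snap('scene','s5');snap('side','d5')
s=load('s5');cv2.imwrite('pics/s5c.png',cv2.resize(s['color'][190:290,110:270],None,fx=5,fy=5,interpolation=cv2.INTER_CUBIC))
E
```

```text
12.35 [ 516.153 -128.055  147.419] [-2.854  9.552 13.371]
49.86638915286734 121.22056940632149
```

View pics/w5.png

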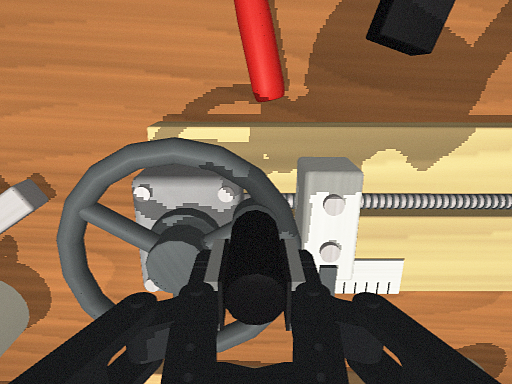

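View pics/s5c.png

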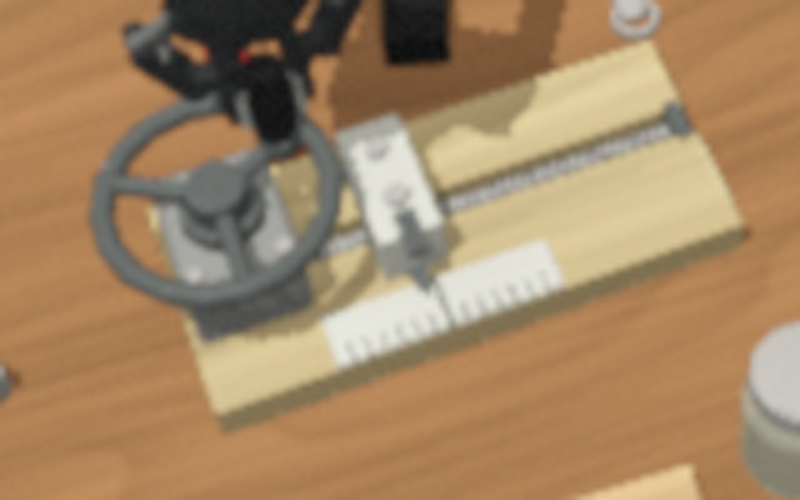

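About 894° turned so far (29.8 mm). The scene crop shows the tip at (430,290) still short of the mark at (440,300). Going 140° further, then releasing to look closely.

```bash
python3 circ.py -957.5 '[12]+[24]*4+[16,10,6]'
```

```text
[[10, [-9.6, 4.2, 0], [0, 0, 0]], [10, [-20.7, 1.9, 0], [0, 0, 0]], [10, [-19.7, -6.6, 0], [0, 0, 0]], [10, [-15.3, -14.0, 0], [0, 0, 0]], [10, [-8.3, -19.1, 0], [0, 0, 0]], [10, [-0.8, -13.9, 0], [0, 0, 0]], [10, [1.4, -8.6, 0], [0, 0, 0]], [10, [1.6, -5.0, 0], [0, 0, 0]]] end -1097.5
```

Emit:
carry_out:
  plan:
    - [10, [-9.6, 4.2, 0], [0, 0, 0]]
    - [10, [-20.7, 1.9, 0], [0, 0, 0]]
    - [10, [-19.7, -6.6, 0], [0, 0, 0]]
    - [10, [-15.3, -14.0, 0], [0, 0, 0]]
    - [10, [-8.3, -19.1, 0], [0, 0, 0]]
    - [10, [-0.8, -13.9, 0], [0, 0, 0]]
    - [10, [1.4, -8.6, 0], [0, 0, 0]]
    - [10, [1.6, -5.0, 0], [0, 0, 0]]
    - [10, [0, 0, 0], [0, 0, 0]]
    - [10, [0, 0, 0], [0, 0, 0]]

```text
time_s: 13.33
eef_pos: [589.4, -187.7, 147.5]
ee_rot: [-0.0, -0.026, 1.0, -0.001]
force: [-7.2, 0.2, 10.3]
grip_width: 0.277
```

Emit:
carry_out:
  plan:
    - [70, [0, 0, 0], [0, 0, 0]]
    - [70, [0, 0, 0], [0, 0, 0]]
    - [70, [0, 0, 0], [0, 0, 0]]
    - [70, [0, 0, 0], [0, 0, 0]]
    - [70, [0, 0, -15], [0, 0, 0]]
    - [70, [0, 0, -28], [0, 0, 0]]
    - [70, [0, 0, -30], [0, 0, 0]]
    - [70, [-17.7, 18.6, 0], [0, 0, 0]]
    - [70, [-17.7, 18.6, 0], [0, 0, 0]]
    - [70, [-17.7, 18.6, 0], [0, 0, 0]]
    - [70, [-17.7, 18.6, 0], [0, 0, 0]]
    - [70, [-17.7, 18.6, 0], [0, 0, 0]]
    - [70, [-17.7, 18.6, 0], [0, 0, 0]]
    - [70, [0, 0, 0], [0, 0, 0]]
    - [70, [0, 0, 0], [0, 0, 0]]

```text
time_s: 14.58
eef_pos: [690.2, -68.8, 217.6]
ee_rot: [-0.0, -0.028, 1.0, 0.0]
force: [-0.4, -0.2, -0.7]
grip_width: 0.817
```

```bash

python3 - <<'E'
from h import *
np.set_printoptions(precision=3,suppress=True,linewidth=150)
c=snap('wrist','w6');s=c['state'];print(s['time_s'],s['eef_pos'],s['ee_rot'])
u,v=proj(c,[600,-67,36]);print(u,v)
u,v=int(u),int(v);cv2.imwrite('pics/w6c.png',cv2.resize(c['color'][max(0,v-50):v+50,max(0,u-65):u+65],None,fx=6,fy=6,interpolation=cv2.INTER_CUBIC))
s=snap('scene','s6');cv2.imwrite('pics/s6c.png',cv2.resize(s['color'][190:290,110:270],None,fx=5,fy=5,interpolation=cv2.INTER_CUBIC))
snap('side','d6')
E
```

```text
14.5833 [690.165 -68.827 217.574] [-0.    -0.028  1.     0.   ]
262.8839454748985 64.63231064559713
```

View pics/w6c.png

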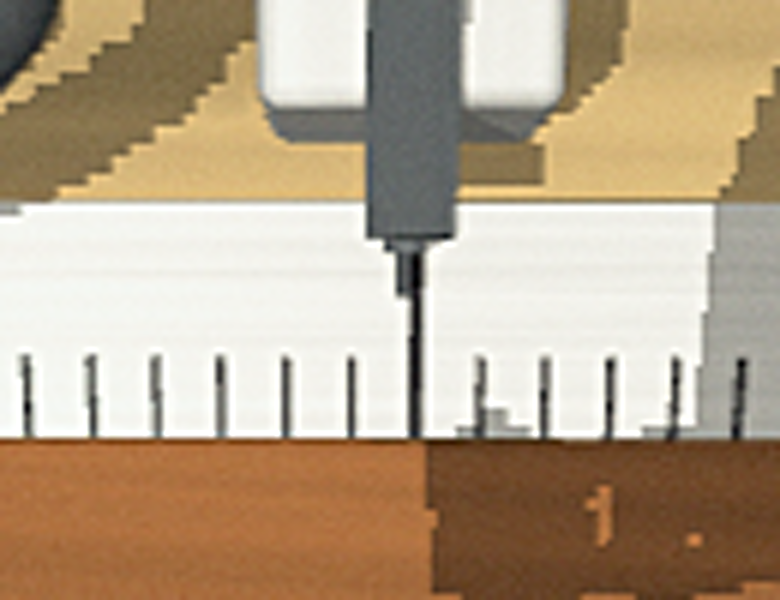

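View pics/s6c.png

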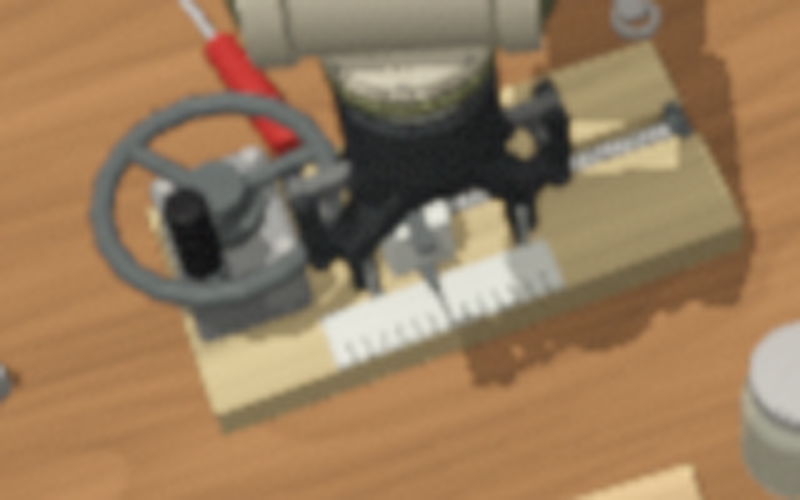

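```bash

python3 - <<'E'
from h import *
np.set_printoptions(precision=2,suppress=True,linewidth=150)
c=load('w6'); yaw=.06; ey=np.array([-np.sin(yaw),np.cos(yaw)])
X=lambda x,y,z: onplane(c,197+(x-2.5)/6,14+(y-2.5)/6,z)[:2]
mt,mb=X(415.5,295,33),X(415.5,437,33); print('mark',mt,mb, 'perp yaw',np.arctan2(*(mb-mt)[::-1]))
print('cam',c2w(c)[:3,3])
tip=X(404,295,39); print('tip',tip,'remaining',(mt-tip)@ey)
for (a,b) in [((368,236),(456,236)),((368,60),(465,60))]:
    A=X(*a,82);B=X(*b,82);print('bar',A,B,(mt-(A+B)/2)@ey)
A=X(260,100,77);B=X(567,100,77);print('block',A,B,np.linalg.norm(A-B),(mt-(A+B)/2)@ey)
E
```

```text
mark [598.16 -64.34] [618.88 -62.98] perp yaw 0.06519041826177319
cam [608.39 -74.42 361.1 ]
tip [598.44 -66.24] remaining 1.9180285834416289
bar [592.91 -72.41] [592.3 -61.1] 2.0818955269063966
bar [572.42 -73.59] [571.77 -61.44] 1.6126388437812482
block [577.18 -87.16] [575.05 -47.79] 39.4207320179729 1.8106996181123762
```

All three readings (tip, bar centre, block centre) give about 1.8–1.9 mm left, or about 55°. Regripping the handle.

Emit:
carry_out:
  plan:
    - [70, [17.7, -18.6, 0], [0, 0, 0]]
    - [70, [17.7, -18.6, 0], [0, 0, 0]]
    - [70, [17.7, -18.6, 0], [0, 0, 0]]
    - [70, [17.7, -18.6, 0], [0, 0, 0]]
    - [70, [17.7, -18.6, 0], [0, 0, 0]]
    - [70, [17.7, -18.6, 0], [0, 0, 0]]
    - [70, [0, 0, 0], [0, 0, 0]]
    - [70, [0, 0, 30], [0, 0, 0]]
    - [70, [0, 0, 28], [0, 0, 0]]
    - [70, [0, 0, 15], [0, 0, 0]]
    - [10, [0, 0, 0], [0, 0, 0]]
    - [10, [0, 0, 0], [0, 0, 0]]
    - [10, [0, 0, 0], [0, 0, 0]]
    - [10, [0, 0, 0], [0, 0, 0]]
    - [10, [0, 0, 0], [0, 0, 0]]
    - [10, [0, 0, 0], [0, 0, 0]]
    - [10, [0, 0, 0], [0, 0, 0]]

```text
time_s: 16.15
eef_pos: [590.4, -187.5, 147.2]
ee_rot: [0.001, -0.027, 1.0, -0.001]
force: [-0.5, -0.1, 6.4]
grip_width: 0.28
```

```bash
python3 circ.py -1097.5 '[8]+[12]*3+[8,3]'
python3 - <<'E'
from h import *
s=ctrl.sense();p=s['eef_pos'][:2]-[542,-170.7];print(s['eef_pos'],np.hypot(*p),np.degrees(np.arctan2(p[1],p[0])))
E
```

```text
[[10, [2.9, -6.3, 0], [0, 0, 0]], [10, [5.9, -8.7, 0], [0, 0, 0]], [10, [7.6, -7.1, 0], [0, 0, 0]], [10, [8.9, -5.5, 0], [0, 0, 0]], [10, [6.5, -2.6, 0], [0, 0, 0]], [10, [2.5, -0.7, 0], [0, 0, 0]]] end -1152.5
[ 590.40428613 -187.50496214  147.18413515] 51.23847839980363 -19.14593850138981
```

Emit:
carry_out:
  plan:
    - [10, [2.9, -6.3, 0], [0, 0, 0]]
    - [10, [5.9, -8.7, 0], [0, 0, 0]]
    - [10, [7.6, -7.1, 0], [0, 0, 0]]
    - [10, [8.9, -5.5, 0], [0, 0, 0]]
    - [10, [6.5, -2.6, 0], [0, 0, 0]]
    - [10, [2.5, -0.7, 0], [0, 0, 0]]
    - [10, [0, 0, 0], [0, 0, 0]]
    - [10, [0, 0, 0], [0, 0, 0]]
    - [10, [0, 0, 0], [0, 0, 0]]

```text
time_s: 16.9
eef_pos: [557.2, -218.6, 147.1]
ee_rot: [0.0, -0.027, 1.0, 0.001]
force: [-4.0, 8.2, 10.3]
grip_width: 0.284
```

Emit:
carry_out:
  plan:
    - [70, [0, 0, 0], [0, 0, 0]]
    - [70, [0, 0, 0], [0, 0, 0]]
    - [70, [0, 0, 0], [0, 0, 0]]
    - [70, [0, 0, 0], [0, 0, 0]]
    - [70, [0, 0, -15], [0, 0, 0]]
    - [70, [0, 0, -28], [0, 0, 0]]
    - [70, [0, 0, -30], [0, 0, 0]]
    - [70, [-20.4, 18.7, 0], [0, 0, 0]]
    - [70, [-20.4, 18.7, 0], [0, 0, 0]]
    - [70, [-20.4, 18.7, 0], [0, 0, 0]]
    - [70, [-20.4, 18.7, 0], [0, 0, 0]]
    - [70, [-20.4, 18.7, 0], [0, 0, 0]]
    - [70, [-20.4, 18.7, 0], [0, 0, 0]]
    - [70, [-20.4, 18.7, 0], [0, 0, 0]]
    - [70, [-20.4, 18.7, 0], [0, 0, 0]]
    - [70, [0, 0, 0], [0, 0, 0]]
    - [70, [0, 0, 0], [0, 0, 0]]

```text
time_s: 18.32
eef_pos: [712.5, -60.7, 217.2]
ee_rot: [-0.001, -0.028, 1.0, 0.0]
force: [-0.2, -0.4, -0.3]
grip_width: 0.821
```

```bash

python3 - <<'E'
from h import *
np.set_printoptions(precision=3,suppress=True,linewidth=150)
c=snap('wrist','w7');s=c['state'];print(s['time_s'],s['eef_pos'],s['ee_rot'])
u,v=proj(c,[600,-64,36]);print(u,v)
u,v=int(u),int(v);u0,v0=max(0,u-65),max(0,v-50);print(u0,v0);cv2.imwrite('pics/w7c.png',cv2.resize(c['color'][v0:v+50,u0:u+65],None,fx=6,fy=6,interpolation=cv2.INTER_CUBIC))
E
```

```text
18.3167 [712.478 -60.676 217.249] [-0.001 -0.028  1.     0.   ]
258.64226443257627 37.59778800427665
193 0
```

View pics/w7c.png

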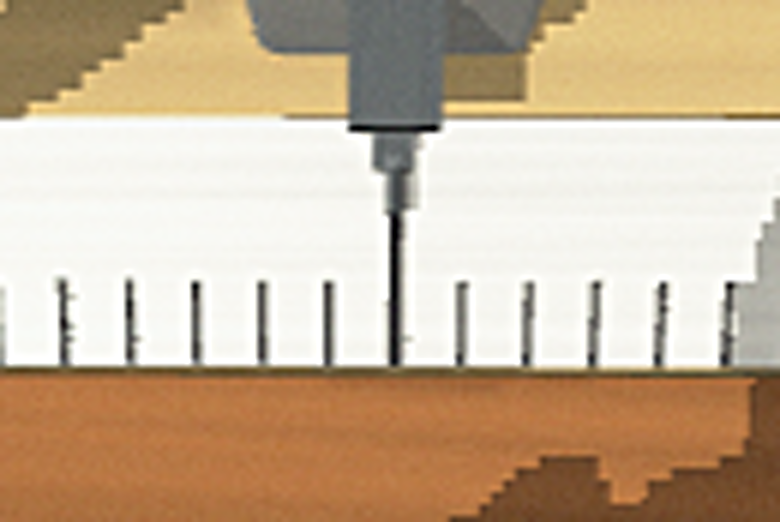

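```bash

python3 - <<'E'
from h import *
np.set_printoptions(precision=2,suppress=True,linewidth=150)
c=load('w7'); yaw=.06; ey=np.array([-np.sin(yaw),np.cos(yaw)])
cv2.imwrite('pics/w7cc.png',cv2.resize(c['color'][15:65,240:280],None,fx=12,fy=12,interpolation=cv2.INTER_NEAREST))
X=lambda x,y,z: onplane(c,193+(x-2.5)/6,(y-2.5)/6,z)[:2]
mt,mb=X(396,220,33),X(394.5,362,33); print('mark',mt,mb,np.arctan2(*(mb-mt)[::-1]),'cam',c2w(c)[:3,3])
for x in (398,400): tip=X(x,205,39); print('tip',tip,(mt-tip)@ey)
A=X(349,125,80.5);B=X(441,125,80.5);print('bar',(mt-(A+B)/2)@ey,B-A)
g=cv2.cvtColor(c['color'],cv2.COLOR_BGR2GRAY)
for r in range(24,62,2): print(r,g[r,252:268])
E
```

```text
mark [598.62 -64.1 ] [618.38 -63.18] 0.04653684666916692 cam [630.75 -66.24 360.8 ]
tip [597.19 -63.96] -0.22118546513170562
tip [597.17 -63.67] -0.5129657323376108
bar 0.6940651059812469 [-0.62 11.54]
24 [250 255 254 125  96 104 106 100 102 123 158 216 255 248 248 248]
26 [245 248 246 121 100 129 130 125  99 111 204 254 246 244 243 243]
28 [245 247 243 194 137 119  93  73  65 119 214 253 245 243 243 243]
30 [245 245 248 252 250 171  92  69 109 179 208 252 247 245 244 245]
32 [241 239 241 244 243 163  89  67 103 170 199 248 242 241 240 242]
34 [247 246 246 249 250 173  97  70  96 169 205 251 246 245 245 245]
36 [246 247 248 249 255 254  17  59 195 255 252 249 248 248 248 248]
38 [247 248 247 249 255 254  12  57 188 255 250 247 247 248 247 247]
40 [246 247 246 247 255 253  17  89 222 255 247 246 245 246 247 245]
42 [246 247 247 248 254 253  19  87 220 255 248 245 246 245 246 246]
44 [245 244 245 245 253 251  16  84 212 254 246 244 243 245 244 243]
46 [248 249 248 249 255 254  11  88 223 255 251 249 249 249 250 251]
48 [245 246 247 247 255 254  14  85 221 255 247 246 246 246 246 251]
50 [246 247 246 248 248 182  21  92 215 255 246 246 245 246 246 251]
52 [245 245 246 248 253 199  22  91 214 255 246 245 245 245 245 249]
54 [248 248 249 251 254 205  18  93 220 255 250 248 248 248 248 252]
56 [247 247 248 251 254 203  15  91 166 209 252 248 248 247 249 252]
58 [245 245 244 247 251 195  20  91 210 255 246 245 245 244 244 250]
60 [255 255 255 255 255 205  22  96 226 255 255 255 255 255 255 255]
```

View pics/w7cc.png

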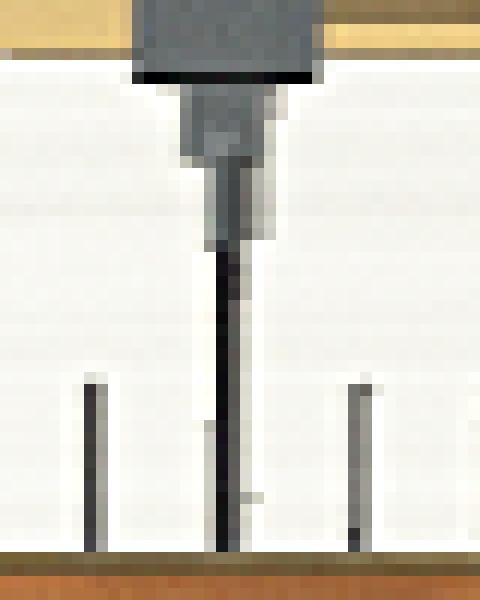

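The close view shows the tip at columns 257–260 and the mark at 258–259, so they coincide within about 0.3 mm. Retreating clear for an independent check from the fixed cameras.

Emit:
carry_out:
  plan:
    - [70, [13, 5, -8], [0, 0, 0]]
    - [70, [26, 10, -8], [0, 0, 0]]
    - [70, [26, 10, -8], [0, 0, 0]]
    - [70, [26, 10, -8], [0, 0, 0]]
    - [70, [26, 10, -8], [0, 0, 0]]
    - [70, [26, 10, -8], [0, 0, 0]]
    - [70, [26, 10, -8], [0, 0, 0]]
    - [70, [26, 10, -8], [0, 0, 0]]
    - [70, [26, 0, 0], [0, 0, 0]]
    - [70, [26, 0, 0], [0, 0, 0]]
    - [70, [26, 0, 0], [0, 0, 0]]
    - [70, [13, 0, 0], [0, 0, 0]]
    - [70, [0, 0, 0], [0, 0, 0]]
    - [70, [0, 0, 0], [0, 0, 0]]

```text
time_s: 19.53
eef_pos: [422.3, -2.6, 282.8]
ee_rot: [0.001, -0.026, 1.0, -0.0]
force: [0.5, 0.7, 0.5]
grip_width: 0.818
```

```bash

python3 - <<'E'
from h import *
np.set_printoptions(precision=3,suppress=True,linewidth=150)
s=snap('scene','s8');d=snap('side','d8');w=snap('wrist','w8');print(w['state']['time_s'],w['state']['eef_pos'],w['state']['force'])
cv2.imwrite('pics/s8c.png',np.hstack([cv2.resize(s['color'][225:275,165:225],(600,500),interpolation=cv2.INTER_CUBIC)]))
cv2.imwrite('pics/d8c.png',cv2.resize(d['color'][100:330,110:330],(660,600)))
E
```

```text
19.6333 [422.985  -2.401 282.405] [ 0.03  -0.706 -0.441]
```

View pics/s8c.png

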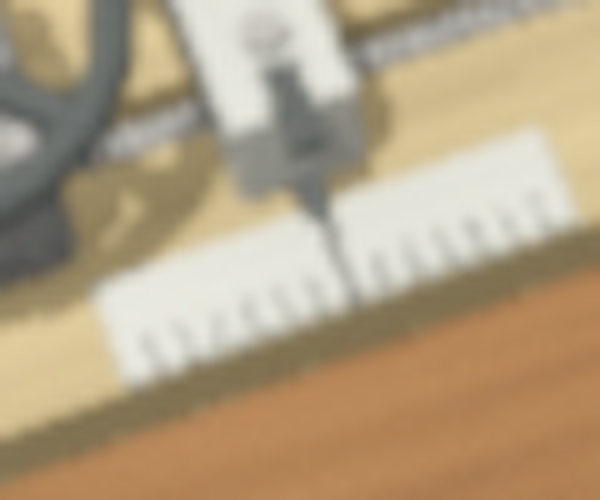

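View pics/d8c.png

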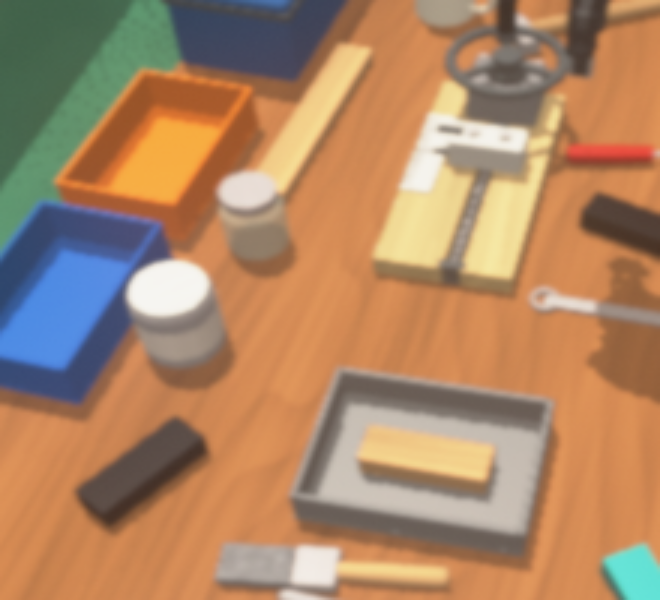

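View pics/s8.png

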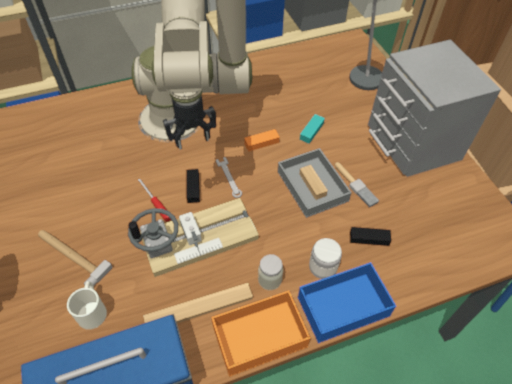

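Scene crop: the tip at (322,215) lies on the mark's line, which runs (322,208)→(357,300). The offcut is in the tray, the jar and can are standing, and the arm is clear. Handing in.

```bash
python3 -c "
from h import *
print(ctrl.finish_job())"
```

```text
the job is handed in; nothing more can be done
None
```

The job is handed in at about 19.6 s of the 67 s allowed. The offcut is in the grey tray and the pointer stands at the long mark, with no verdict reported back.

- **Offcut:** I took it off the bed first. The side and scene pictures show it lying flat inside the tray.
- **Handwheel:** I then cranked it clockwise about 1088° (roughly 36 mm). Partway I let go to measure, which left about 1.8 mm, and then made a final 53° turn.
- **Pointer:** In the close wrist view the tip and the mark coincide, with readings from 0 to 0.5 mm past it depending on where I took the tip's edge. The scene view agrees. The bar above the pointer disagrees slightly, suggesting it is up to 0.7 mm short; I trusted the tip itself.
- **Everything else:** The jar and the can are standing, and the arm ended clear of everything. The highest wrist force I read, between moves, was about 18 N, while cranking.

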